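# Turn a filing jig back one notch

### The arm

A 6-joint arm with a two-finger parallel gripper is mounted at the origin on the work surface. World frame = base frame: x ahead of the robot, y to its left, z up, the work surface at z = 0. Lengths are in mm, angles in degrees, forces in N, time in s.
With the tool pointing down it reaches from about 350 to 850 mm from the base axis. Payload 8.1 kg.
Tool frame: the origin (TCP) lies midway between the tips of the shut fingers; the grasp point (between the pads) lies 19 mm behind it (r.tcp_to_grasp is the distance from the TCP to the grasp point, in mm); z points along the fingers, y is the direction in which the jaws open and shut (so a half turn about z gives the same grasp; the last joint's range is limited). The gripper opens to 85 mm and grips with 20 to 120 N. Pads are 22 mm wide; open, the fingers measure 114 mm over their backs; the gripper's body (76 mm by 85 mm) begins 54 mm behind the grasp point. The pads swing forward as they close: fully open they stand 13 mm farther back than shut.
Start: joints at [-73.705, 7.471, 85.268, -0, 87.261, -4.893], TCP at [216.877, -559.437, 231.292] pointing down, gripper open.
Joint ranges: [-169.43, 169.43], [-51.17, 129.36], [1.28, 143.12], [-76.62, 256.62], [0, 156.53], [-152.29, 152.29]. Speed limits (degrees/s): [136.94, 136.94, 159.86, 180, 180, 180].

### API

Orientations are given as [roll, pitch, yaw] about the fixed x, y, z axes, in that order (R = Rz(yaw) Ry(pitch) Rx(roll)).
In Python, from bench import r gives the robot as it stands.
- The arm moves only by the tool jog_arm, never from a script. Its argument "targets" is a list of rows, each a list of 7 numbers: the shift along the tool's x, y, z in m, then the turn, a rotation vector about the tool's x, y, z in rad, then the closure, from 0 (fully open) to 1 (shut). In form: [[dx, dy, dz, wx, wy, wz, claw], ...]. A call has 1 to 5 rows; each row is the pose to reach, as a shift and turn from the pose commanded when the call began, along the tool's axes at that moment; what a row does not reach only later rows make up. A row lasts 1/12 s, in which the tool goes at most 41.7 mm and 7.16 degrees, less where a joint would pass 70% of its speed; a pose out of reach is approached as far as the arm can. A call with a gripper value outside its range is refused whole. The fingers move at their own pace and stop on an object; "newtons" is the grip in N (left out, the last holds). Time passes only in rows, so rows that repeat a pose let the fingers close. It gives the time, the measured TCP pose, the force and the opening at its end, in the units of the state.
- r.sense(): the state, without advancing time (a new reading comes with each control period).
- r.snapshot(name): name is "side" or "top" or "wrist"; returns a dict with "pixels" (384x512x3 uint8, red, green, blue), "fx", "fy", "cx", "cy" (pixels), "origin" and "attitude" of the camera in the world. Camera axes: x right, y down, z forward; pixel columns grow to the right and rows downward; lengths in mm; the calibration is good to about 2 mm. A picture is of the moment at which its call begins. There is no depth.
- r.hand_in(): hands the job in, once; it reports no verdict.
The state is a dict: "time": time; "joint_pos": joint angles; "qd": joint speeds; "joint_efforts": joint torques, N m; "tool_pos": TCP position; "tcp_rot": TCP orientation; "ft_force": force on the tool from outside, world axes, zero at the start; "wrist_torque": the same for the moment, N m; "finger_gap": finger opening in mm.
Only numpy, scipy, OpenCV 4.12 (cv2) and the standard library are available. Lean on these libraries where they do the work, as an engineer would, in place of code of your own. Each camera call takes 0.05 s, during which the arm holds its last target.

### The job

The wooden blank in the turning jig has gone one notch too far. With a fingertip, lift the ratchet pawl by its finger bar and tip it right over so that it stays back, push the spoked wheel backward by one notch (its top going toward the pawl's pivot), then tip the pawl back so that it drops into the next gap between the teeth. Only push, gently, and do not grip or carry anything, and leave the glue bottle, rasp and plywood offcut where they are.

Things in the scene. Friction and masses are not known exactly. Their poses are not given: they have to be found in the camera images.
- jig: Bench turning jig, screwed down: plywood base 270 x 270 x 12 mm, two grey bearing plates up to 145 mm high. Origin on the bench under the middle, z up, +x roughly away from the robot. A level shaft lies along its x at y -50, z 115 mm. On it from -x: square wooden blank (x -235 to -150 mm), a bearing, four spokes (x -75), a bearing plate (x -35), ratchet wheel (x 0, 24 mm thick).
- shaft_centre (a point): Fixed point of the jig on the shaft's axis in the middle of the ratchet wheel, which has eight saw teeth and 60 mm outer radius (jig x 0, y -50, z 115 mm); axes as the jig's (x along the shaft).
- spoke_end (a point): End, 96 mm from the shaft axis, of the top spoke, the one to push (round steel bar 12 mm thick, free 22 to 96 mm from the axis; three more at 90 degrees; all at jig x -75 mm). At the start it leans about 22 degrees from upright to jig -y; one notch back, as much to +y. Pushing takes 3 to 8 N; the wheel stays where it is left.
- finger_bar (a point): Middle of the free part of the pawl's finger bar: round steel bar 12 mm thick, parallel to the shaft, 100 mm from the pawl's pivot, free from jig x +10 to +80 mm (this point: x +52). Engaged it is at jig y -4, z 210 mm, with only the base below; tipped back, at y +96, z 201 mm. A sideways push of 1 to 3 N moves it; past balance (pawl about 0.6) its weight carries it on.
- pawl_pivot (a point): Fixed point of the jig on the pawl's pivot axis, which is parallel to the shaft (jig x 0, y +38, z 119 mm); axes as the jig's. From it the dark steel pawl reaches up and to jig -y, its nose between two teeth of the ratchet wheel.
- pawl (a joint): Pawl angle in rad: 0 = nose fully down in a gap of the ratchet wheel, about 0.2 = nose resting on top of a tooth, 1.05 = tipped right over to its stop on the jig's +y side. Grows as it is lifted.
- wheel (a joint): Wheel angle in rad, growing backward (the top moves to jig +y). 0 = the engaged gap is centred on the pawl's nose; one notch is 0.785, so at 0.785 the next gap is centred; the nose enters it with about 0.19 to spare each way. The engaged pawl blocks backward turning.
- glue_centre (a point): White glue bottle standing beside the jig on its -y side, 52 mm wide, 115 mm tall; point half-way up. Leave alone.
- rasp_centre (a point): Hand rasp lying beyond the jig, 270 mm long, 24 mm high; point on its axis, near its middle. Leave alone.
- offcut_centre (a point): Plywood offcut 90 x 60 x 30 mm lying on the jig's +y side; point at its centre. Leave alone.

How it is judged (in metres and radians):
On the way, in this order (a step that is already met when the one before it is completed fails the run):
1. the pawl is lifted out and stays tipped right back, the wheel still in its old notch (value of joint pawl above 0.9 rad and value of joint wheel between -0.35 and 0.35 rad), for 0.2 s.
2. with the pawl back, the wheel is pushed backward one notch and stands still (value of joint pawl above 0.9 rad and value of joint wheel between 0.55 and 1.02 rad and velocity of joint wheel below 0.1 rad/s), for 0.2 s.
At the end, for the whole second after the job is handed in: The pawl's nose is fully down (joint below 0.06 rad) in the next gap, one notch backward (wheel between 0.55 and 1.02 rad), the wheel at rest; glue bottle, rasp and offcut each within 30 mm of where they stood (value of joint pawl below 0.06 rad and value of joint wheel between 0.55 and 1.02 rad and velocity of joint wheel between -0.05 and 0.05 rad/s and distance of each of glue_centre, rasp_centre, offcut_centre from where it was at the start of the episode below 0.03 m); the robot touches nothing.
It fails at once if the glue bottle, rasp or offcut is moved by more than 30 mm, or lifted (distance of any of glue_centre, rasp_centre, offcut_centre from where it was at the start of the episode above 0.03 m or height (world z) of glue_centre above 0.075 m or height (world z) of rasp_centre above 0.03 m or height (world z) of offcut_centre above 0.033 m).
It fails at once if the wheel is pushed back much more than one notch (value of joint wheel above 1.3 rad).
It fails at once if the pawl or wheel is gripped or forced (more than 40 N) (contact force between the fingers and pawl above 40 N or contact force between the fingers and wheel above 40 N).
It also fails if it takes over 56 s, if anything falls off the work surface, if the arm or the gripper's body presses on something with over 40 N, if the wrist force passes 120 N, or if a joint passes its speed limit or range.

## Working session

There is one attempt and no reset: what is moved stays moved. The work goes in short steps, Python scripts to look and compute and a tool call to move; the robot and the scene stay as the last step left them, time stands still between calls to the robot, and variables do not carry over. Pictures are saved under pics/ and viewed, and the job is handed in when it is done.

Besides the shell and the picture viewer there is one more tool, called after "Request:" as name(argument=value, ...) on one line, values as JSON. jog_arm: Moves the arm, as the interface text tells. Its arguments: {"type":"object","properties":{"targets":{"type":"array","items":{"type":"array","items":{"type":"number"}}},"newtons":{"type":"number"}},"required":["targets"]}

```bash
ls; mkdir -p pics; python3 - <<'E'
from bench import r
import cv2
s=r.sense();print(s)
for n in("side","top","wrist"):
    p=r.snapshot(n);cv2.imwrite(f"pics/{n}0.png",cv2.cvtColor(p["pixels"],cv2.COLOR_RGB2BGR))
    print(n,{k:v for k,v in p.items() if k!="pixels"})
E
```

```text
pics
{'time': 0.0, 'joint_pos': array([-7.37078829e+01,  7.51632506e+00,  8.53305234e+01, -8.60218176e-04,
        8.72614329e+01, -4.89445991e+00]), 'qd': array([-0.00464543,  0.01165101,  0.03517813,  0.00262069,  0.00022589,
        0.02291413]), 'joint_efforts': array([ 4.65058110e-04, -5.69394314e+01, -5.00544441e+01, -2.32062621e-04,
        1.48058444e-02,  1.03467093e-05]), 'tool_pos': array([ 216.68797532, -558.90457717,  230.21982444]), 'tcp_rot': array([-1.79892040e+02, -8.38260315e-03,  2.11866110e+01]), 'ft_force': array([-0.58903437, -0.30746114, -0.27907596]), 'wrist_torque': array([0.00014749, 0.02946382, 0.00490067]), 'finger_gap': 85.38647978220544}
side {'fx': 362.6733599508401, 'fy': 362.6733599508401, 'cx': 252.46812302598582, 'cy': 190.65833922040457, 'origin': array([407.09325295, 601.39233553, 802.13014383]), 'attitude': array([-139.20434279,    0.19519533, -159.30591984])}
top {'fx': 393.35594232830493, 'fy': 393.35594232830493, 'cx': 253.66412598987517, 'cy': 184.83815897859807, 'origin': array([507.04128773,  57.41127497, 944.14385459]), 'attitude': array([-172.97837674,    0.61071113,  -90.70024953])}
wrist {'fx': 306.1011533479065, 'fy': 306.1011533479065, 'cx': 261.6757978067715, 'cy': 189.41205311711727, 'origin': array([ 285.31763673, -532.34270042,  374.09005075]), 'attitude': array([ 1.63246190e+02,  9.43735823e-02, -6.88152119e+01])}
```

View pics/side0.png

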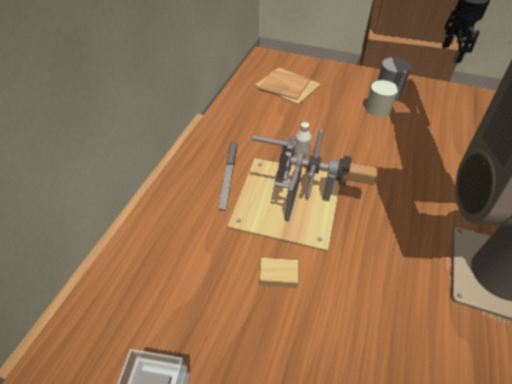

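View pics/top0.png

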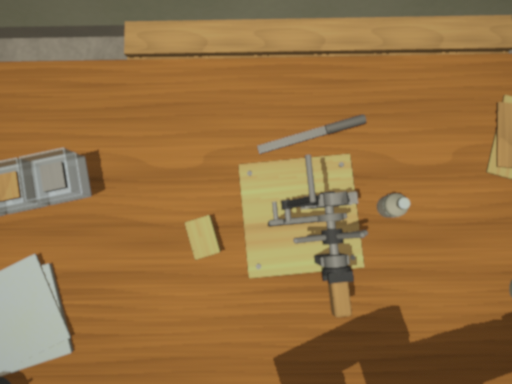

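View pics/wrist0.png

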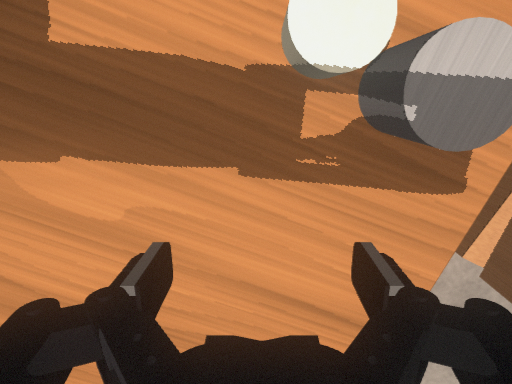

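The top view shows the base plate at about cols 240-363, rows 155-277. The blank points toward the robot (down), the finger bar is near (311,178), and the glue bottle is at the right, near (398,205). I'll enlarge both views.

```bash
python3 - <<'E'
import cv2
a=cv2.imread("pics/top0.png")[140:290,225:425];cv2.imwrite("pics/topc.png",cv2.resize(a,None,fx=4,fy=4,interpolation=cv2.INTER_CUBIC))
a=cv2.imread("pics/side0.png")[115:295,210:390];cv2.imwrite("pics/sidec.png",cv2.resize(a,None,fx=3.3333,fy=3.3333,interpolation=cv2.INTER_CUBIC))
E
```

```text
(no output)
```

View pics/topc.png

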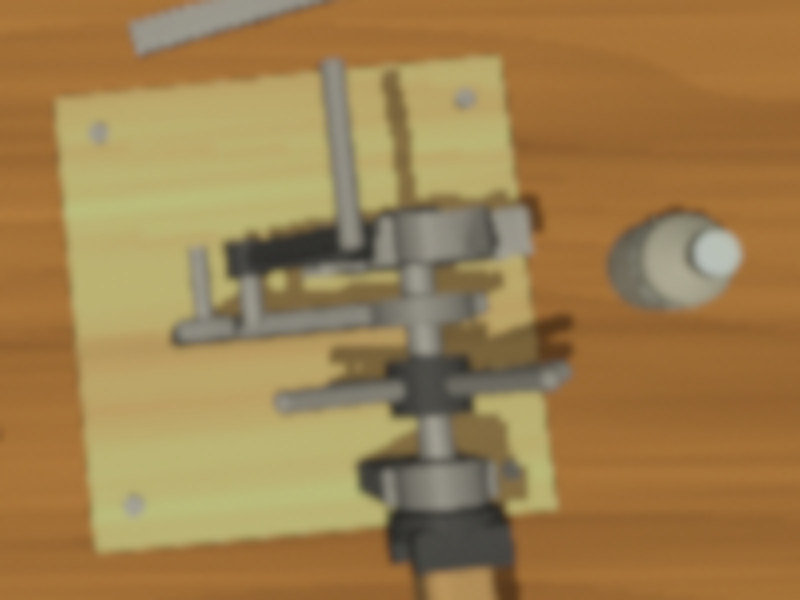

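View pics/sidec.png

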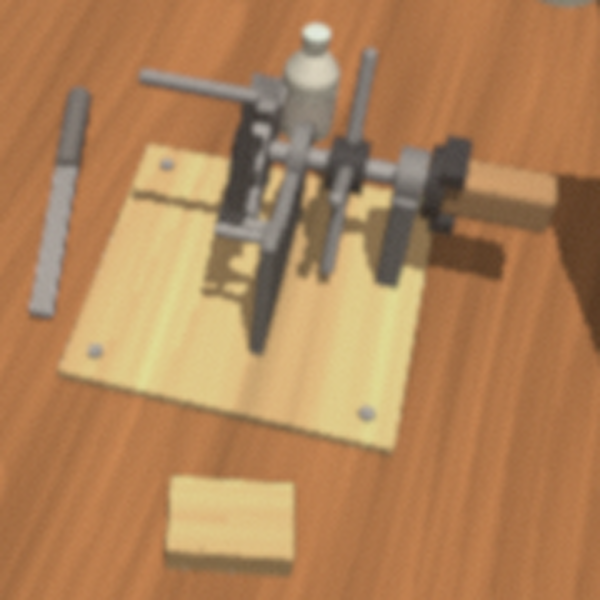

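```bash
cat > h.py <<'E'
import numpy as np
from scipy.spatial.transform import Rotation as R
from scipy.optimize import least_squares
CAM={'side':dict(f=362.67336,cx=252.468,cy=190.658,o=[407.09325295,601.39233553,802.13014383],a=[-139.20434279,0.19519533,-159.30591984]),
'top':dict(f=393.35594,cx=253.664,cy=184.838,o=[507.04128773,57.41127497,944.14385459],a=[-172.97837674,0.61071113,-90.70024953])}
def proj(n,p):
    c=CAM[n];q=R.from_euler('xyz',c['a'],degrees=True).inv().apply(np.atleast_2d(p)-c['o'])
    return q[:,:2]/q[:,2:]*c['f']+[c['cx'],c['cy']]
def tow(j,P):
    x,y,t=j[:3];P=np.atleast_2d(P);c,s=np.cos(t),np.sin(t)
    return np.c_[x+c*P[:,0]-s*P[:,1],y+s*P[:,0]+c*P[:,1],P[:,2]]
E
cat > fit.py <<'E'
from h import *
T=np.array([[56,97],[501,57],[556,508],[97,551],[332,62],[558,376]])/4+[225,140]
TP=np.array([[135,135,12],[135,-135,12],[-135,-135,12],[-135,135,12],[80,-4,210],[-75,-86,204]])
S=np.array([[148,145],[62,373],[392,450],[143,75],[371,52]])/3.3333+[210,115]
SP=np.array([[135,-135,12],[135,135,12],[-135,135,12],[80,-4,210],[-75,-86,204]])
def res(j): return np.r_[(proj('top',tow(j,TP))-T).ravel(),(proj('side',tow(j,SP))-S).ravel()]
o=least_squares(res,[450,-50,0]);print(o.x,np.degrees(o.x[2]));print(res(o.x).reshape(-1,2).round(1))
for n,p in dict(finger=[52,-4,210],spoke=[-75,-86,204],spokeback=[-75,-14,204],tipped=[52,96,201],piv=[0,38,119],shaft=[0,-50,115]).items(): print(n,tow(o.x,p).round(1))
E
python3 fit.py
```

```text
[ 5.57814293e+02 -4.36128936e+01  1.01170357e-01] 5.796634441232602
[[-1.6 -2.5]
 [-1.4 -5.2]
 [ 1.4 -4.7]
 [ 0.7 -2.2]
 [ 0.2  7.5]
 [-2.   6.2]
 [-3.9 -1.7]
 [-4.5 -1.7]
 [-2.  -2.6]
 [ 4.7  0.9]
 [ 3.3 -0.9]]
finger [[610.  -42.3 210. ]]
spoke [[ 491.9 -136.7  204. ]]
spokeback [[484.6 -65.1 204. ]]
tipped [[599.9  57.1 201. ]]
piv [[554.   -5.8 119. ]]
shaft [[562.9 -93.4 115. ]]
```

```bash
cat >> fit.py <<'E'
print('base only')
def rb(j,z=0): 
    return np.r_[(proj('top',tow(j,TP[:4]+[0,0,z]))-T[:4]).ravel(),(proj('side',tow(j,SP[:3]+[0,0,z]))-S[:3]).ravel()]
o=least_squares(rb,[450,-50,0]);print(o.x,rb(o.x).reshape(-1,2).round(1))
o=least_squares(lambda q:rb(q[:3],q[3]),[450,-50,0,0]);print('zfree',o.x,rb(o.x[:3],o.x[3]).reshape(-1,2).round(1))
for n,k,P,U in(('top',4,TP,T),('side',3,SP,S)):
    f=lambda j:(proj(n,tow(j,P[:k]))-U[:k]).ravel()
    o=least_squares(f,[450,-50,0]);print(n,o.x,f(o.x).round(1))
    g=lambda j:(proj(n,tow(j,P))-U).ravel();print(g(o.x).round(1))
print(proj('side',[216.7,-558.9,230]))
print(proj('top',[[0,0,0]]),proj('side',[[0,0,0]]))
E
python3 fit.py
```

```text
[ 5.57814293e+02 -4.36128936e+01  1.01170357e-01] 5.796634441232602
[[-1.6 -2.5]
 [-1.4 -5.2]
 [ 1.4 -4.7]
 [ 0.7 -2.2]
 [ 0.2  7.5]
 [-2.   6.2]
 [-3.9 -1.7]
 [-4.5 -1.7]
 [-2.  -2.6]
 [ 4.7  0.9]
 [ 3.3 -0.9]]
finger [[610.  -42.3 210. ]]
spoke [[ 491.9 -136.7  204. ]]
spokeback [[484.6 -65.1 204. ]]
tipped [[599.9  57.1 201. ]]
piv [[554.   -5.8 119. ]]
shaft [[562.9 -93.4 115. ]]
base only
[ 5.48150021e+02 -4.29753175e+01  8.26830742e-02] [[-0.9  0.3]
 [-0.4 -0.4]
 [ 0.4  0.7]
 [-0.7  1.1]
 [-0.1 -1.2]
 [-1.9 -1.5]
 [ 0.6 -0.6]]
zfree [ 5.48745207e+02 -4.51291697e+01  8.18923319e-02 -8.15439805e+00] [[ 0.2  0.6]
 [-0.2  0.1]
 [ 0.3  0.2]
 [ 0.3  0.4]
 [ 0.   0.2]
 [-1.6 -0.4]
 [ 0.   0.3]]
top [ 5.49221513e+02 -4.38845755e+01  7.89183734e-02] [-0.3 -0.3  0.2 -0.6  0.6  0.5 -0.5  0.4]
[-0.3 -0.3  0.2 -0.6  0.6  0.5 -0.5  0.4  1.4 11.9 -2.4 12. ]
side [ 5.46195732e+02 -4.04608923e+01  8.62391914e-02] [ 0.  -0.4 -1.5 -0.3  1.4  0.3]
[ 0.  -0.4 -1.5 -0.3  1.4  0.3  8.9  2.5  8.   1.3]
[[447.58035078  58.96193439]]
[[286.80042478 462.7601468 ]] [[498.32389842 275.52482929]]
```

```bash
cat > tri.py <<'E'
from h import *
def tri(a,b):
    a=np.array(a)/4+[225,140];b=np.array(b)/3.3333+[210,115]
    f=lambda p:np.r_[(proj('top',p)-a).ravel(),(proj('side',p)-b).ravel()]
    o=least_squares(f,[550,-50,100.]);return o.x.round(1),f(o.x).round(2)
def inv(p,j=(548.2,-43,.0827)):
    d=np.array(p[:2])-j[:2];c,s=np.cos(j[2]),np.sin(j[2]);return np.array([c*d[0]+s*d[1],-s*d[0]+c*d[1],p[2]]).round(1)
if __name__=='__main__':
  for n,a,b in [('bartip',(332,62),(143,75)),('spoketip',(558,376),(371,52)),('spokeleft',(280,402),(327,272)),('cornerFR',(501,57),(148,145)),('cornerFL',(56,97),(62,373)),('cornerNL',(97,551),(392,450))]:
    p,e=tri(a,b);print(n,p,e,inv(p))
E
python3 tri.py
```

```text
bartip [651.7 -39.9 208.7] [ 0.09  0.39 -0.51 -0.11] [103.4  -5.5 208.7]
spoketip [ 502.3 -144.2  192.6] [ 0.09  0.48 -0.66 -0.07] [-54.1 -97.1 192.6]
spokeleft [489.7 -24.4  65.5] [ 0.04  0.23 -0.27 -0.03] [-56.8  23.4  65.5]
cornerFR [ 694.5 -169.1    4.2] [-0.   -0.01  0.01  0.  ] [ 135.4 -137.8    4.2]
cornerFL [671.1 100.4   3.6] [ 0.27  1.09 -1.21 -0.26] [134.3 132.8   3.6]
cornerNL [403.9  78.9   5.9] [ 0.03  0.15 -0.17 -0.01] [-133.7  133.4    5.9]
```

```bash
cat > ov.py <<'E'
from h import *
import cv2,sys
j=[548.2+21*np.cos(.081),-43+21*np.sin(.081),.081]
def draw(src,n,out,wheel=0,pawl=0,j=j):
    img=cv2.imread(src);k=4;x0,y0=(225,140) if n=='top' else (225,125);w=200 if n=='top' else 180;h=150 if n=='top' else 120
    c=cv2.resize(img[y0:y0+h,x0:x0+w],None,fx=k,fy=k,interpolation=cv2.INTER_CUBIC)
    def L(P,col):
        u=((proj(n,tow(j,P))-[x0,y0]+.5)*k).round().astype(int)
        for a,b in zip(u[:-1],u[1:]): cv2.line(c,tuple(map(int,a)),tuple(map(int,b)),col,1)
    for q in range(4):
        a=np.radians(-22.5)+wheel+q*np.pi/2
        L([[-75,-50+r_*np.sin(a),115+r_*np.cos(a)] for r_ in (22,96)],(0,0,255) if q==0 else (255,0,255))
    b=np.arctan2(91,-42)-pawl
    L([[x,38+100*np.cos(b),119+100*np.sin(b)] for x in (10,80)],(0,255,0))
    L([[-235,-50,115],[20,-50,115]],(255,255,0))
    L([[0,-50+60*np.cos(t),115+60*np.sin(t)] for t in np.linspace(0,6.29,40)],(255,0,0))
    cv2.imwrite(out,c)
if __name__=='__main__':
    draw('pics/top0.png','top','pics/ovt.png');draw('pics/side0.png','side','pics/ovs.png')
E
python3 ov.py
```

```text
(no output)
```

View pics/ovt.png

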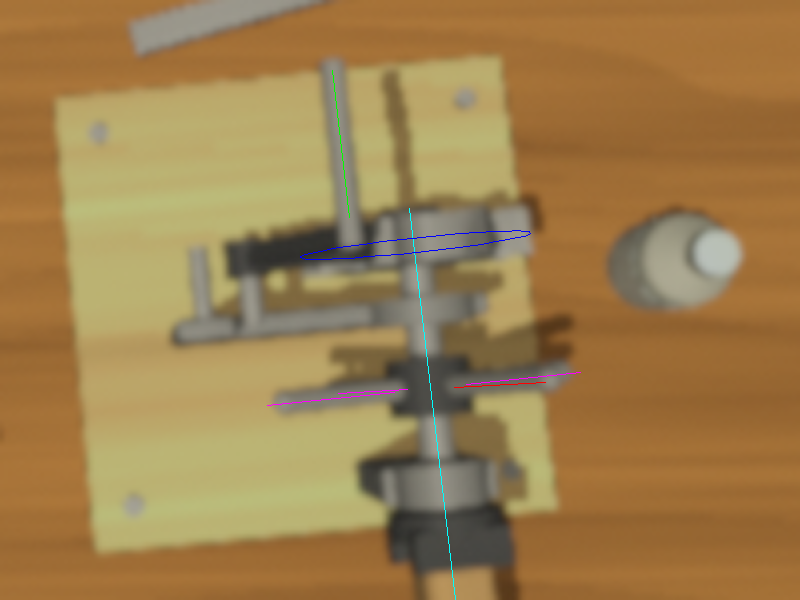

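View pics/ovs.png

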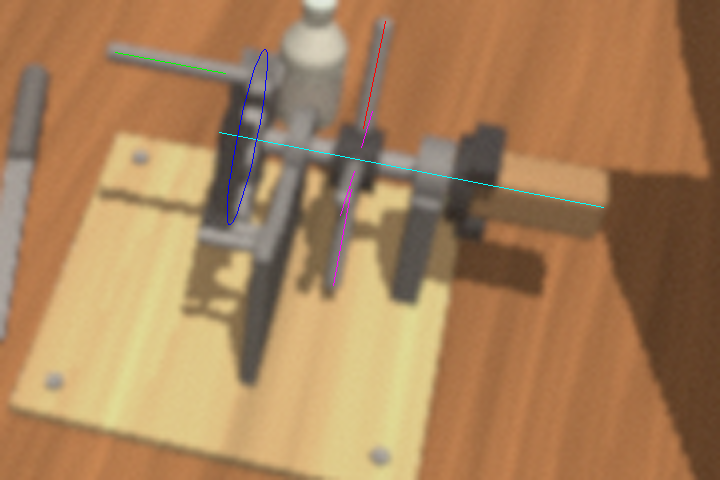

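The overlay matches the finger bar, shaft and spokes in both views. The mechanism's origin sits about 21 mm toward +x from the base's centre.

```bash
cat > go.py <<'E'
from ov import *
from bench import r
def delta(pj,yaw=None,show=True):
    s=r.sense();Rt=R.from_euler('xyz',s['tcp_rot'],degrees=True)
    w=tow(j,pj)[0];d=Rt.inv().apply(w-s['tool_pos'])/1000
    y=np.degrees(j[2])+90 if yaw is None else yaw
    rv=(Rt.inv()*R.from_euler('xyz',[180,0,y],degrees=True)).as_rotvec()
    q=s['tool_pos'];c,sn=np.cos(j[2]),np.sin(j[2]);dd=q[:2]-np.array(j[:2])
    print('t',round(s['time'],2),'tcp_jig',np.round([c*dd[0]+sn*dd[1],-sn*dd[0]+c*dd[1],q[2]],1),'F',s['ft_force'].round(1),'gap',round(s['finger_gap'],1))
    print('goal',w.round(1),'delta',d.round(4),'rv',rv.round(3))
E
python3 -c "
from go import *
print(j);delta([50,-48,265])"
```

```text
[np.float64(569.1311471576444), np.float64(-41.30085943340804), 0.081]
t 0.15 tcp_jig [-393.1 -487.5  230.5] F [-0.   0.9 -0.1] gap 84.9
goal [622.9 -85.1 265. ] delta [ 0.5499 -0.2951 -0.034 ] rv [-1.000e-03 -1.000e-03 -1.282e+00]
```

Request:
jog_arm(targets=[[0.0, 0.0, -0.035, 0, 0, 0, 1], [0.03, -0.016, -0.035, 0, 0, -0.1, 1], [0.065, -0.035, -0.035, 0, 0, -0.2, 1], [0.1, -0.053, -0.035, 0, 0, -0.3, 1], [0.135, -0.072, -0.035, 0, 0, -0.4, 1]], newtons=20)

```text
time: 0.57
tool_pos: [317.3, -442.3, 266.1]
tcp_rot: [-180.0, -0.0, 44.3]
ft_force: [0.5, -0.7, 0.1]
finger_gap: 25.8
```

```bash
python3 -c "
from go import *
delta([50,-48,265])"
```

```text
t 0.57 tcp_jig [-283.5 -379.3  266.1] F [ 0.5 -0.7  0.1] gap 25.8
goal [622.9 -85.1 265. ] delta [ 0.4682 -0.042   0.0012] rv [-0.    -0.    -0.878]
```

Request:
jog_arm(targets=[[0.035, -0.003, 0, 0, 0, -0.1, 1], [0.07, -0.006, 0, 0, 0, -0.2, 1], [0.105, -0.009, 0, 0, 0, -0.3, 1], [0.14, -0.012, 0, 0, 0, -0.4, 1], [0.175, -0.016, 0, 0, 0, -0.5, 1]])

```text
time: 0.98
tool_pos: [432.1, -308.7, 266.1]
tcp_rot: [-180.0, -0.0, 73.0]
ft_force: [0.4, -1.0, -0.6]
finger_gap: -0.2
```

```bash
python3 -c "
from go import *
delta([50,-48,265])"
```

```text
t 0.98 tcp_jig [-158.3 -255.4  266.1] F [ 0.4 -1.  -0.6] gap -0.2
goal [622.9 -85.1 265. ] delta [0.2695 0.1173 0.0011] rv [-0.    -0.    -0.377]
```

Request:
jog_arm(targets=[[0.035, 0.015, 0, 0, 0, -0.1, 1], [0.07, 0.03, 0, 0, 0, -0.2, 1], [0.105, 0.046, 0, 0, 0, -0.3, 1], [0.14, 0.061, 0, 0, 0, -0.377, 1], [0.17, 0.074, 0, 0, 0, -0.377, 1]])

```text
time: 1.4
tool_pos: [553.5, -167.5, 266.0]
tcp_rot: [-180.0, -0.0, 94.7]
ft_force: [0.2, -0.1, 0.0]
finger_gap: -0.1
```

```bash
python3 -c "
from go import *
delta([50,-48,265])"
```

```text
t 1.4 tcp_jig [ -25.8 -124.5  266. ] F [ 0.2 -0.1  0. ] gap -0.1
goal [622.9 -85.1 265. ] delta [0.0764 0.0759 0.001 ] rv [-0.    -0.001  0.001]
```

Request:
jog_arm(targets=[[0.025, 0.025, 0, 0, 0, 0, 1], [0.05, 0.05, 0, 0, 0, 0, 1], [0.076, 0.076, 0, 0, 0, 0, 1], [0.076, 0.076, 0, 0, 0, 0, 1], [0.076, 0.076, 0, 0, 0, 0, 1]])

```text
time: 1.82
tool_pos: [622.8, -86.4, 265.2]
tcp_rot: [-179.9, -0.0, 94.5]
ft_force: [-1.0, -0.3, -0.4]
finger_gap: -0.1
```

```bash
python3 -c "
from go import *
delta([50,-48,265])
for n in('wrist','side'):
    p=r.snapshot(n);cv2.imwrite(f'pics/{n}1.png',cv2.cvtColor(p['pixels'],cv2.COLOR_RGB2BGR))
"
```

```text
t 1.82 tcp_jig [ 49.9 -49.3 265.2] F [-1.  -0.3 -0.4] gap -0.1
goal [622.9 -85.1 265. ] delta [0.0013 0.0001 0.0002] rv [-0.002 -0.    -0.002]
```

View pics/wrist1.png

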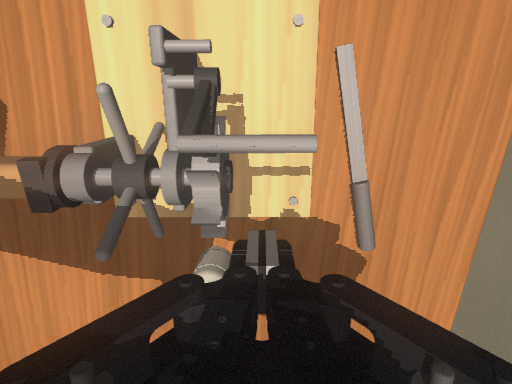

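View pics/side1.png

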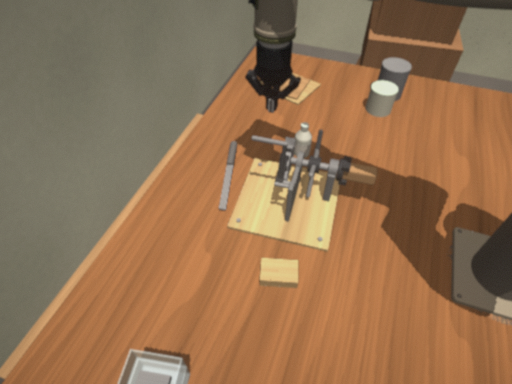

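The wrist view shows the bar at row 143, cols 210-316. The shut fingertips are at (262,240), beside the bar's free part with nothing below. Next I descend.

Request:
jog_arm(targets=[[0, 0, 0.025, 0, 0, 0, 1], [0, 0, 0.05, 0, 0, 0, 1], [0, 0, 0.07, 0, 0, 0, 1], [0.008, 0, 0.07, 0, 0, 0, 1], [0.014, 0, 0.07, 0, 0, 0, 1]])

```text
time: 2.33
tool_pos: [619.7, -74.8, 195.3]
tcp_rot: [-179.8, -0.1, 94.2]
ft_force: [0.7, 0.0, 0.9]
finger_gap: 0.2
```

Request:
jog_arm(targets=[[0.003, 0, 0, 0, 0, 0, 1], [0.006, 0, 0, 0, 0, 0, 1], [0.009, 0, 0, 0, 0, 0, 1], [0.012, 0, 0, 0, 0, 0, 1], [0.015, 0, 0, 0, 0, 0, 1]])

```text
time: 2.75
tool_pos: [620.6, -59.1, 197.3]
tcp_rot: [179.9, 0.0, 94.4]
ft_force: [0.9, -0.5, 0.5]
finger_gap: 0.0
```

Request:
jog_arm(targets=[[0.003, 0, 0, 0, 0, 0, 1], [0.006, 0, 0, 0, 0, 0, 1], [0.009, 0, 0, 0, 0, 0, 1], [0.012, 0, 0, 0, 0, 0, 1], [0.015, 0, 0, 0, 0, 0, 1]])

```text
time: 3.17
tool_pos: [618.9, -44.1, 196.2]
tcp_rot: [-180.0, -0.0, 94.4]
ft_force: [-0.1, -0.5, 0.4]
finger_gap: -0.4
```

```bash
python3 -c "
from go import *
delta([50,80,192])
for n in('wrist',):
    p=r.snapshot(n);cv2.imwrite(f'pics/{n}2.png',cv2.cvtColor(p['pixels'],cv2.COLOR_RGB2BGR))
"
```

```text
t 3.17 tcp_jig [ 49.4  -6.8 196.2] F [-0.1 -0.5  0.4] gap -0.4
goal [612.5  42.5 192. ] delta [0.0868 0.0001 0.0042] rv [-0.    -0.    -0.005]
```

View pics/wrist2.png

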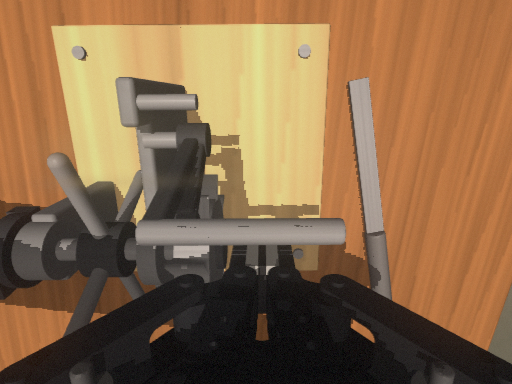

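The bar lies against the fingertip at row 232. I keep pushing slowly toward jig +y.

Request:
jog_arm(targets=[[0.004, 0, 0.002, 0, 0, 0, 1], [0.008, 0, 0.003, 0, 0, 0, 1], [0.012, 0, 0.004, 0, 0, 0, 1], [0.016, 0, 0.004, 0, 0, 0, 1], [0.02, 0, 0.004, 0, 0, 0, 1]])

```text
time: 3.63
tool_pos: [617.3, -23.9, 192.1]
tcp_rot: [-180.0, -0.0, 94.4]
ft_force: [-0.8, -0.8, 0.9]
finger_gap: 0.2
```

Request:
jog_arm(targets=[[0.004, 0, 0, 0, 0, 0, 1], [0.008, 0, 0, 0, 0, 0, 1], [0.012, 0, 0, 0, 0, 0, 1], [0.016, 0, 0, 0, 0, 0, 1], [0.02, 0, 0, 0, 0, 0, 1]])

```text
time: 4.05
tool_pos: [615.9, -4.0, 192.3]
tcp_rot: [-180.0, -0.0, 94.4]
ft_force: [0.2, -0.2, 0.2]
finger_gap: 0.1
```

Request:
jog_arm(targets=[[0.003, 0, 0, 0, 0, 0, 1], [0.006, 0, 0, 0, 0, 0, 1], [0.009, 0, 0, 0, 0, 0, 1], [0.012, 0, 0, 0, 0, 0, 1], [0.015, 0, 0, 0, 0, 0, 1]])

```text
time: 4.47
tool_pos: [614.8, 10.7, 192.3]
tcp_rot: [-180.0, -0.0, 94.3]
ft_force: [-0.9, -0.2, 0.7]
finger_gap: -0.0
```

```bash
python3 -c "
from go import *
delta([50,70,192])
for n in('wrist',):
    p=r.snapshot(n);cv2.imwrite(f'pics/{n}3.png',cv2.cvtColor(p['pixels'],cv2.COLOR_RGB2BGR))
"
```

```text
t 4.47 tcp_jig [ 49.7  48.1 192.3] F [-0.9 -0.2  0.7] gap -0.0
goal [613.3  32.5 192. ] delta [0.0219 0.0002 0.0003] rv [-0.    -0.    -0.005]
```

View pics/wrist3.png

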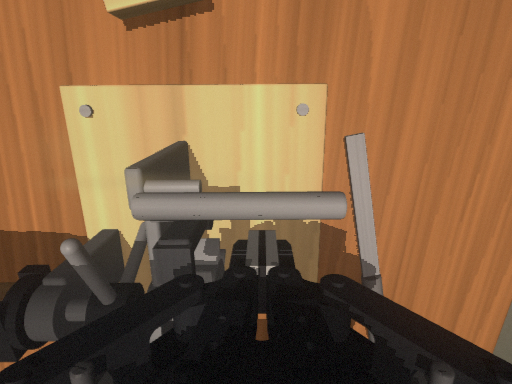

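The bar has moved ahead of the finger (row 206), so it is past balance. I follow it a little way, then check.

Request:
jog_arm(targets=[[0.004, 0, 0, 0, 0, 0, 1], [0.008, 0, 0, 0, 0, 0, 1], [0.012, 0, 0, 0, 0, 0, 1], [0.016, 0, 0, 0, 0, 0, 1], [0.02, 0, 0, 0, 0, 0, 1]])

```text
time: 4.93
tool_pos: [613.3, 30.9, 192.3]
tcp_rot: [180.0, -0.0, 94.4]
ft_force: [0.4, 0.1, 0.0]
finger_gap: -0.2
```

```bash
python3 -c "
from go import *
delta([50,70,192])
for n in('wrist','side'):
    p=r.snapshot(n);cv2.imwrite(f'pics/{n}4.png',cv2.cvtColor(p['pixels'],cv2.COLOR_RGB2BGR))
draw('pics/side4.png','side','pics/ovs4.png',0,1.05)
"
```

```text
t 4.93 tcp_jig [ 49.8  68.4 192.3] F [0.4 0.1 0. ] gap -0.2
goal [613.3  32.5 192. ] delta [0.0016 0.0002 0.0003] rv [ 0.    -0.    -0.005]
```

View pics/wrist4.png

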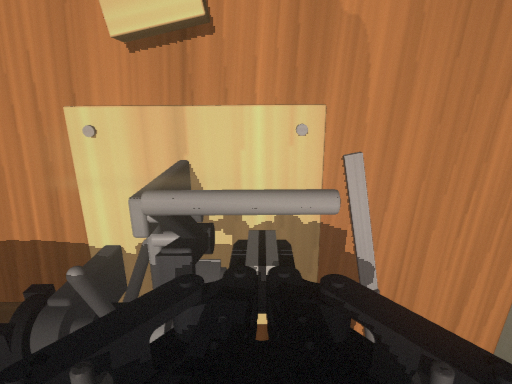

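View pics/ovs4.png

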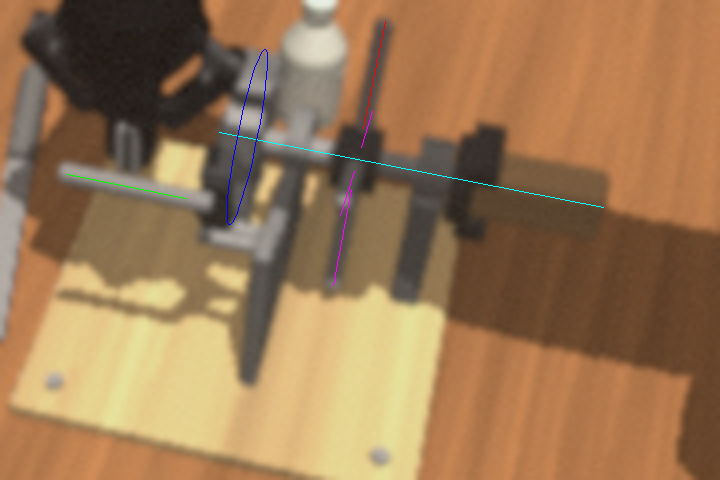

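The pawl bar matches the 1.05 rad overlay in the side view, and the wheel has not moved. I lift and move over to the spoke.

Request:
jog_arm(targets=[[0, 0, -0.035, 0, 0, 0, 1], [0, 0, -0.065, 0, 0, 0, 1], [-0.02, -0.015, -0.068, 0, 0, 0, 1], [-0.05, -0.035, -0.068, 0, 0, 0, 1], [-0.08, -0.055, -0.068, 0, 0, 0, 1]])

```text
time: 5.45
tool_pos: [564.6, -53.8, 261.4]
tcp_rot: [179.9, 0.0, 94.5]
ft_force: [-0.4, -0.5, -0.7]
finger_gap: 0.3
```

Request:
jog_arm(targets=[[-0.03, -0.02, 0, 0, 0, 0, 1], [-0.06, -0.04, 0, 0, 0, 0, 1], [-0.09, -0.055, 0, 0, 0, 0, 1], [-0.116, -0.07, 0, 0, 0, 0, 1], [-0.116, -0.07, 0, 0, 0, 0, 1]])

```text
time: 5.87
tool_pos: [501.5, -179.0, 260.5]
tcp_rot: [-180.0, 0.1, 94.1]
ft_force: [-0.0, -0.6, -0.4]
finger_gap: 0.2
```

```bash
python3 -c "
from go import *
delta([-75,-128,180])
for n in('wrist','top'):
    p=r.snapshot(n);cv2.imwrite(f'pics/{n}5.png',cv2.cvtColor(p['pixels'],cv2.COLOR_RGB2BGR))
"
```

```text
t 5.87 tcp_jig [ -78.6 -131.8  260.5] F [-0.  -0.6 -0.4] gap 0.2
goal [ 504.7 -174.9  180. ] delta [0.004  0.0036 0.0805] rv [-0.001  0.002 -0.009]
```

View pics/wrist5.png

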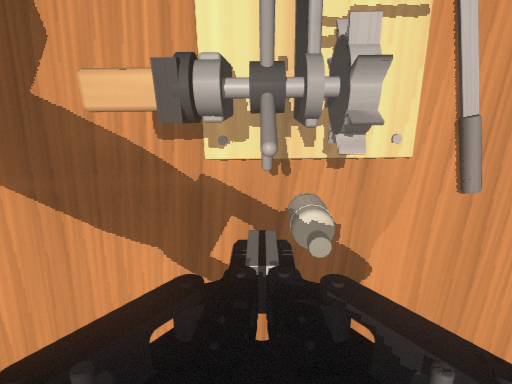

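The wrist view shows the top spoke's end at (269,150), straight ahead of the fingertips at (262,240). The bottle at (315,222) stays below fingertip height. I descend to z about 180 and approach.

Request:
jog_arm(targets=[[0, 0.004, 0.03, 0, 0, -0.009, 1], [0.002, 0.004, 0.06, 0, 0, -0.009, 1], [0.004, 0.004, 0.081, 0, 0, -0.009, 1], [0.009, 0.004, 0.081, 0, 0, -0.009, 1], [0.014, 0.004, 0.081, 0, 0, -0.009, 1]])

```text
time: 6.38
tool_pos: [505.9, -158.5, 178.3]
tcp_rot: [-179.8, -0.1, 94.9]
ft_force: [0.2, 0.7, 1.2]
finger_gap: -0.3
```

Request:
jog_arm(targets=[[0.003, 0, 0, 0, 0, 0, 1], [0.006, 0, 0, 0, 0, 0, 1], [0.009, 0, 0, 0, 0, 0, 1], [0.012, 0, 0, 0, 0, 0, 1], [0.015, 0, 0, 0, 0, 0, 1]])

```text
time: 6.8
tool_pos: [506.7, -146.5, 182.2]
tcp_rot: [179.8, 0.2, 94.9]
ft_force: [-0.7, -5.0, 2.8]
finger_gap: -0.2
```

Request:
jog_arm(targets=[[0.003, 0, 0, 0, 0, 0, 1], [0.006, 0, 0, 0, 0, 0, 1], [0.009, 0, 0, 0, 0, 0, 1], [0.012, 0, 0, 0, 0, 0, 1], [0.015, 0, 0, 0, 0, 0, 1]])

```text
time: 7.22
tool_pos: [504.1, -130.2, 179.7]
tcp_rot: [180.0, 0.0, 94.9]
ft_force: [-0.6, -2.8, 2.3]
finger_gap: -0.0
```

```bash
python3 -c "
from go import *
delta([-75,-45,180])
for n in('wrist','side'):
    p=r.snapshot(n);cv2.imwrite(f'pics/{n}6.png',cv2.cvtColor(p['pixels'],cv2.COLOR_RGB2BGR))
draw('pics/side6.png','side','pics/ovs6.png',0,1.05)
"
```

```text
t 7.22 tcp_jig [-72.  -83.4 179.7] F [-0.6 -2.8  2.3] gap -0.0
goal [498.  -92.2 180. ] delta [ 0.0384 -0.0029 -0.0003] rv [0.001 0.    0.004]
```

View pics/wrist6.png

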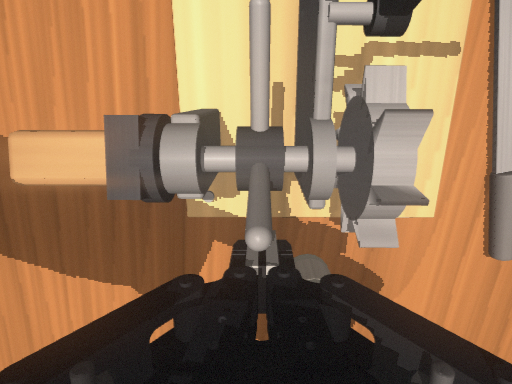

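View pics/ovs6.png

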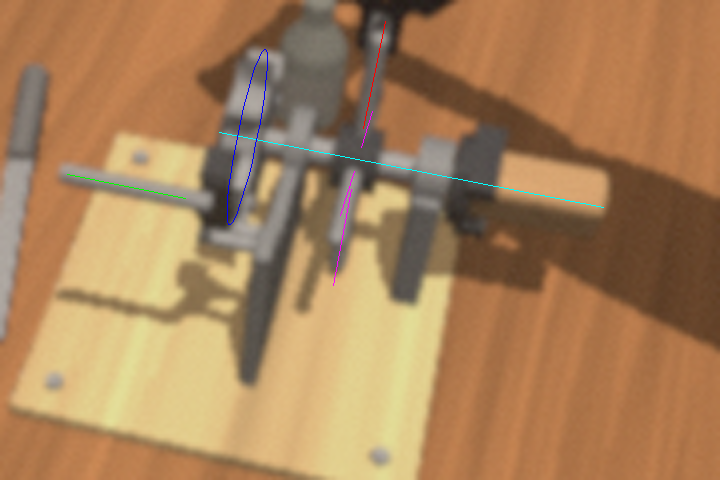

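The spoke is in contact and turning at 3 to 5 N. I continue.

Request:
jog_arm(targets=[[0.003, 0, 0, 0, 0, 0, 1], [0.006, 0, 0, 0, 0, 0, 1], [0.009, 0, 0, 0, 0, 0, 1], [0.012, 0, 0, 0, 0, 0, 1], [0.015, 0, 0, 0, 0, 0, 1]])

```text
time: 7.73
tool_pos: [502.5, -115.1, 179.2]
tcp_rot: [-180.0, -0.0, 94.9]
ft_force: [-0.0, -3.8, 2.1]
finger_gap: 0.0
```

Request:
jog_arm(targets=[[0.003, 0, 0, 0, 0, 0, 1], [0.006, 0, 0, 0, 0, 0, 1], [0.009, 0, 0, 0, 0, 0, 1], [0.012, 0, 0, 0, 0, 0, 1], [0.015, 0, 0, 0, 0, 0, 1]])

```text
time: 8.15
tool_pos: [501.3, -100.2, 179.2]
tcp_rot: [-180.0, -0.0, 94.9]
ft_force: [0.2, -4.8, 0.1]
finger_gap: -0.2
```

```bash
python3 -c "
from go import *
delta([-75,-41,180])
for n in('wrist','side'):
    p=r.snapshot(n);cv2.imwrite(f'pics/{n}7.png',cv2.cvtColor(p['pixels'],cv2.COLOR_RGB2BGR))
draw('pics/side7.png','side','pics/ovs7.png',.785,1.05)
"
```

```text
t 8.15 tcp_jig [-72.4 -53.2 179.2] F [ 0.2 -4.8  0.1] gap -0.2
goal [497.7 -88.2 180. ] delta [ 0.0122 -0.0026 -0.0008] rv [-0.    -0.     0.004]
```

View pics/wrist7.png

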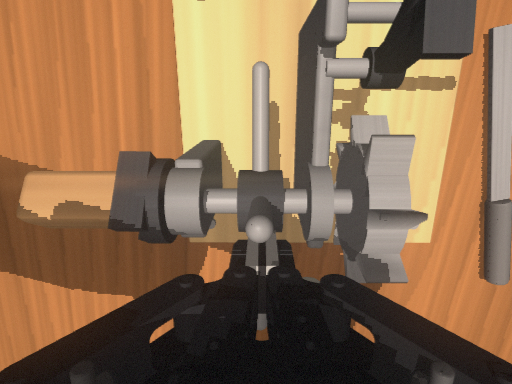

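View pics/ovs7.png

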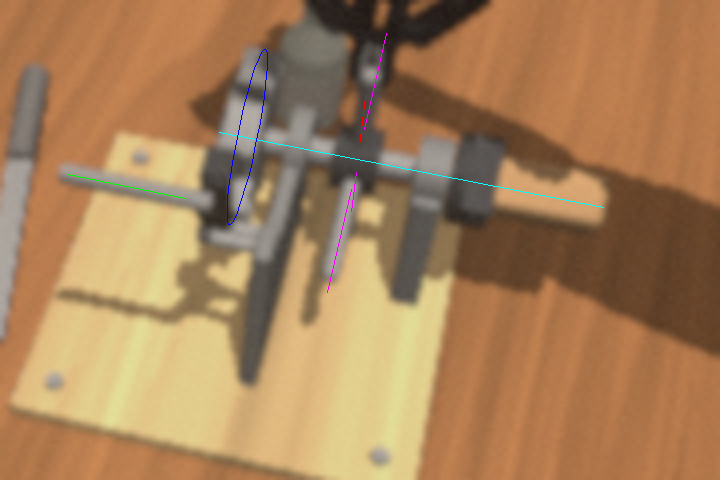

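Request:
jog_arm(targets=[[0.002, 0, 0, 0, 0, 0, 1], [0.004, 0, 0, 0, 0, 0, 1], [0.006, 0, 0, 0, 0, 0, 1], [0.008, 0, 0, 0, 0, 0, 1], [0.01, 0, 0, 0, 0, 0, 1]])

```text
time: 8.67
tool_pos: [500.3, -90.4, 179.0]
tcp_rot: [-180.0, -0.0, 94.9]
ft_force: [1.0, -4.9, -1.4]
finger_gap: -0.2
```

```bash
cat > chk.py <<'E'
from go import *
import sys
k,w,p_=sys.argv[1],float(sys.argv[2]),float(sys.argv[3]);delta([-75,-41,180])
for n in('top','side'):
    p=r.snapshot(n);cv2.imwrite(f'pics/{n}{k}.png',cv2.cvtColor(p['pixels'],cv2.COLOR_RGB2BGR))
    draw(f'pics/{n}{k}.png',n,f'pics/ov{n}{k}.png',w,p_)
E
python3 chk.py 8 .785 1.05
```

```text
t 8.67 tcp_jig [-72.6 -43.3 179. ] F [ 1.  -4.9 -1.4] gap -0.2
goal [497.7 -88.2 180. ] delta [ 0.0024 -0.0024 -0.001 ] rv [-0.001 -0.     0.004]
```

View pics/ovside8.png

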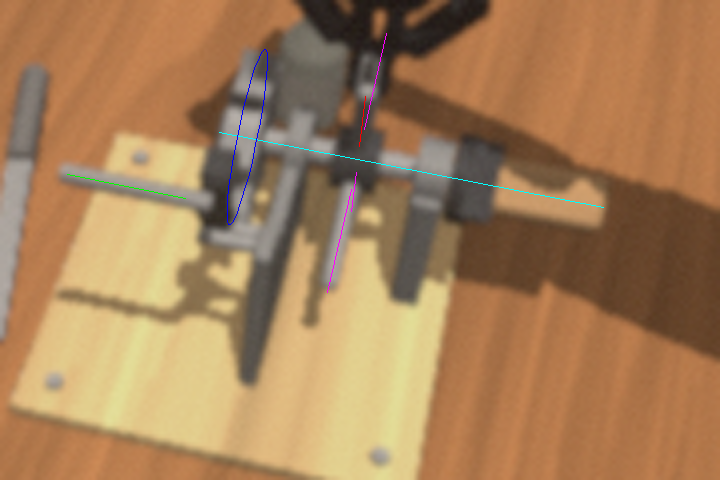

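View pics/ovtop8.png

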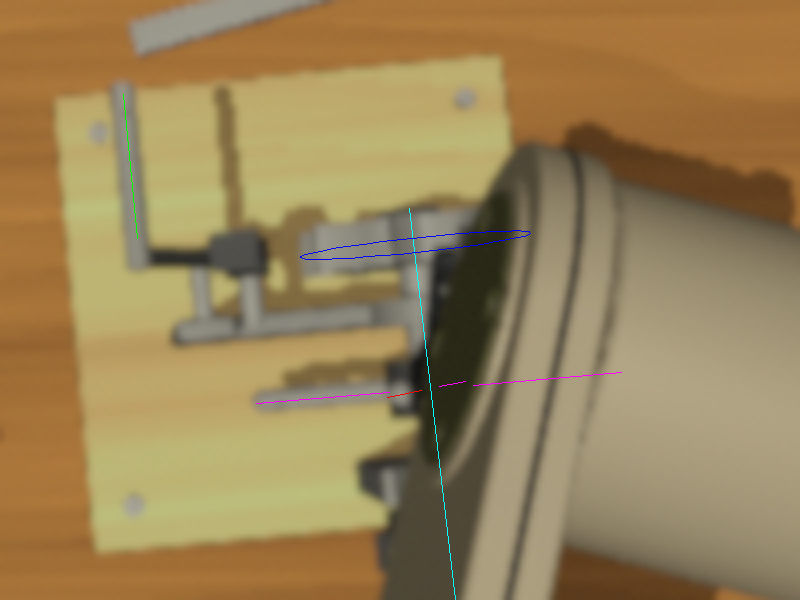

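Request:
jog_arm(targets=[[0.001, 0, 0, 0, 0, 0, 1], [0.002, 0, 0, 0, 0, 0, 1], [0.002, 0, 0, 0, 0, 0, 1], [0.002, 0, 0, 0, 0, 0, 1], [0.002, 0, 0, 0, 0, 0, 1]])

```text
time: 9.18
tool_pos: [500.3, -88.4, 179.3]
tcp_rot: [-180.0, -0.0, 94.9]
ft_force: [-0.1, -3.3, -0.7]
finger_gap: 0.1
```

Request:
jog_arm(targets=[[-0.01, 0, 0, 0, 0, 0, 1], [-0.025, 0, 0, 0, 0, 0, 1], [-0.035, 0, -0.02, 0, 0, 0, 1], [-0.035, 0, -0.05, 0, 0, 0, 1], [-0.035, 0, -0.08, 0, 0, 0, 1]])

```text
time: 9.6
tool_pos: [502.4, -123.8, 259.0]
tcp_rot: [-179.8, -0.1, 94.8]
ft_force: [1.0, -0.5, 0.8]
finger_gap: -0.2
```

```bash
python3 chk.py 9 .785 1.05
```

```text
t 9.6 tcp_jig [-73.2 -76.8 259. ] F [ 1.  -0.5  0.8] gap -0.2
goal [497.7 -88.2 180. ] delta [ 0.0357 -0.0015  0.0791] rv [-0.003 -0.002  0.003]
```

View pics/ovside9.png

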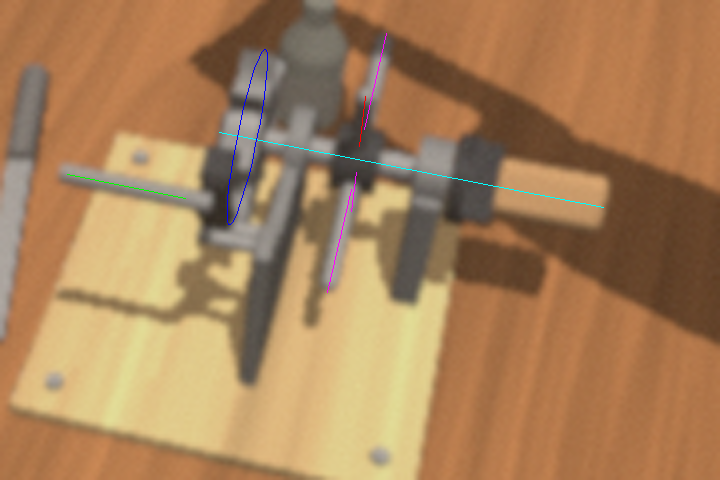

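The spokes match the one-notch-back overlay (0.785). I move over to the far side of the tipped pawl bar.

Request:
jog_arm(targets=[[0.03, 0.02, 0, 0, 0, 0, 1], [0.06, 0.04, 0, 0, 0, 0, 1], [0.09, 0.06, 0, 0, 0, 0, 1], [0.12, 0.08, 0, 0, 0, 0, 1], [0.15, 0.1, 0, 0, 0, 0, 1]])

```text
time: 10.12
tool_pos: [590.8, 36.0, 258.8]
tcp_rot: [-180.0, -0.0, 94.9]
ft_force: [0.7, -0.1, 1.2]
finger_gap: -0.1
```

Request:
jog_arm(targets=[[0.03, 0.012, 0, 0, 0, 0, 1], [0.06, 0.023, 0, 0, 0, 0, 1], [0.065, 0.023, 0, 0, 0, 0, 1], [0.065, 0.023, 0, 0, 0, 0, 1]])

```text
time: 10.45
tool_pos: [607.4, 103.3, 258.3]
tcp_rot: [-179.9, -0.0, 95.1]
ft_force: [-1.0, -0.5, -0.7]
finger_gap: 0.2
```

```bash
python3 chk.py 10 .785 1.05; python3 -c "
from go import *
delta([50,137,187])
p=r.snapshot('wrist');cv2.imwrite('pics/wrist10.png',cv2.cvtColor(p['pixels'],cv2.COLOR_RGB2BGR))"
```

```text
t 10.45 tcp_jig [ 49.9 141.1 258.3] F [-1.  -0.5 -0.7] gap 0.2
goal [497.7 -88.2 180. ] delta [-0.1812 -0.1261  0.0783] rv [-0.001 -0.001  0.007]
t 10.55 tcp_jig [ 49.6 138.4 258.8] F [0.  0.5 0.9] gap 0.3
goal [607.9  99.3 187. ] delta [-0.0014  0.0004  0.0718] rv [-0.001  0.     0.005]
```

View pics/ovtop10.png

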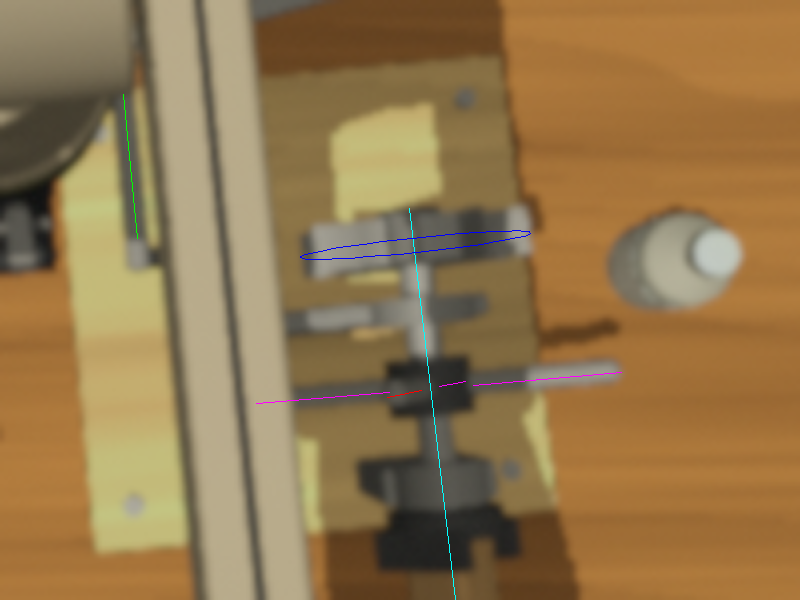

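View pics/wrist10.png

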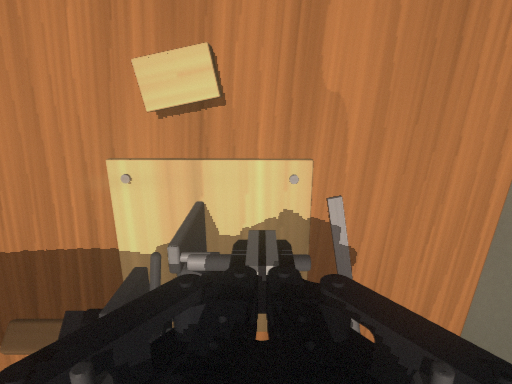

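The top view also agrees with one notch back. The fingertips are on the bar's +y side, with about 25 mm clearance and only the base below. I descend and push back.

Request:
jog_arm(targets=[[0, 0, 0.025, 0, 0, 0, 1], [0, 0, 0.05, 0, 0, 0, 1], [0, 0, 0.072, 0, 0, 0, 1], [-0.008, 0, 0.072, 0, 0, 0, 1], [-0.015, 0, 0.072, 0, 0, 0, 1]])

```text
time: 11.02
tool_pos: [607.7, 84.4, 186.2]
tcp_rot: [-179.8, 0.0, 94.8]
ft_force: [-0.1, 0.1, 0.0]
finger_gap: -0.2
```

Request:
jog_arm(targets=[[-0.004, 0, 0, 0, 0, 0, 1], [-0.008, 0, 0, 0, 0, 0, 1], [-0.012, 0, 0, 0, 0, 0, 1], [-0.016, 0, 0, 0, 0, 0, 1], [-0.02, 0, 0, 0, 0, 0, 1]])

```text
time: 11.43
tool_pos: [611.2, 66.2, 188.5]
tcp_rot: [179.9, -0.0, 94.9]
ft_force: [0.1, 1.0, 1.3]
finger_gap: -0.2
```

Request:
jog_arm(targets=[[-0.004, 0, 0, 0, 0, 0, 1], [-0.008, 0, 0, 0, 0, 0, 1], [-0.012, 0, 0, 0, 0, 0, 1], [-0.016, 0, 0, 0, 0, 0, 1], [-0.02, 0, 0, 0, 0, 0, 1]])

```text
time: 11.85
tool_pos: [612.2, 46.0, 187.1]
tcp_rot: [-180.0, 0.0, 94.9]
ft_force: [-0.5, 0.8, 0.6]
finger_gap: -0.1
```

```bash
python3 chk.py 11 .785 .8
```

```text
t 11.85 tcp_jig [ 50.   83.6 187.1] F [-0.5  0.8  0.6] gap -0.1
goal [497.7 -88.2 180. ] delta [-0.1241 -0.1255  0.0072] rv [-0.     0.     0.004]
```

View pics/ovside11.png

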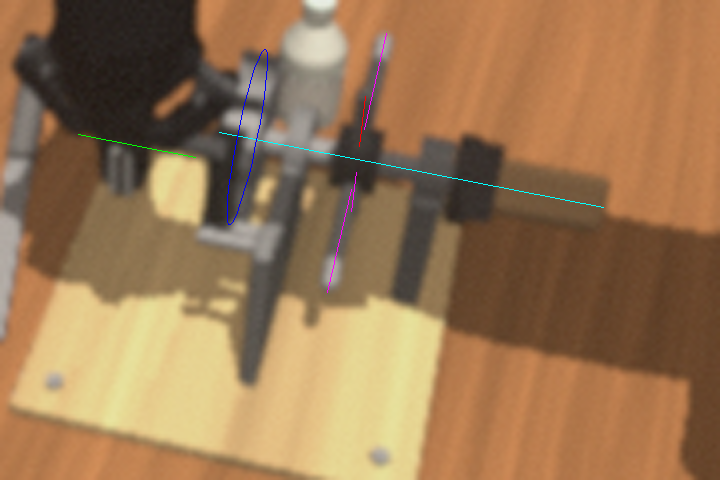

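Request:
jog_arm(targets=[[-0.004, 0, 0, 0, 0, 0, 1], [-0.008, 0, 0, 0, 0, 0, 1], [-0.012, 0, 0, 0, 0, 0, 1], [-0.016, 0, 0, 0, 0, 0, 1], [-0.02, 0, 0, 0, 0, 0, 1]])

```text
time: 12.37
tool_pos: [614.0, 26.0, 187.3]
tcp_rot: [-180.0, 0.0, 94.9]
ft_force: [-0.3, -0.1, 0.0]
finger_gap: -0.1
```

Request:
jog_arm(targets=[[-0.004, 0, 0, 0, 0, 0, 1], [-0.008, 0, 0, 0, 0, 0, 1], [-0.012, 0, 0, 0, 0, 0, 1], [-0.016, 0, 0, 0, 0, 0, 1], [-0.016, 0, 0, 0, 0, 0, 1]])

```text
time: 12.78
tool_pos: [615.4, 9.7, 187.3]
tcp_rot: [-180.0, 0.0, 94.8]
ft_force: [-0.8, 0.2, -0.7]
finger_gap: -0.1
```

```bash
python3 chk.py 12 .785 0;python3 -c "
from go import *
p=r.snapshot('wrist');cv2.imwrite('pics/wrist12.png',cv2.cvtColor(p['pixels'],cv2.COLOR_RGB2BGR))"
```

```text
t 12.78 tcp_jig [ 50.2  47.1 187.3] F [-0.8  0.2 -0.7] gap -0.1
goal [497.7 -88.2 180. ] delta [-0.0877 -0.1255  0.0073] rv [-0.     0.     0.003]
```

View pics/ovside12.png

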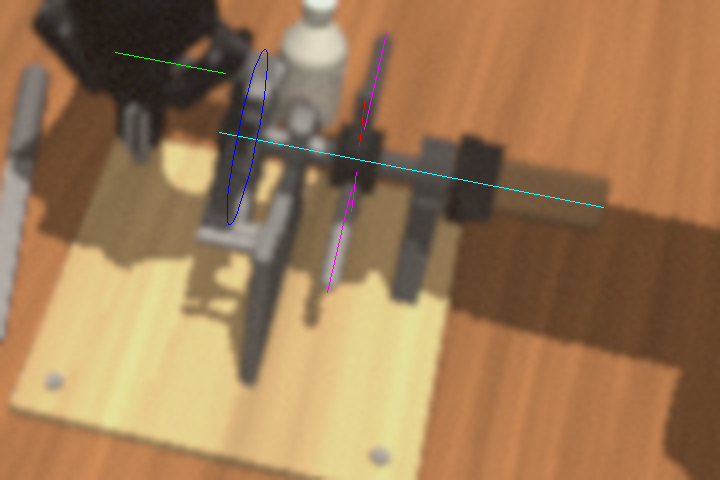

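View pics/wrist12.png

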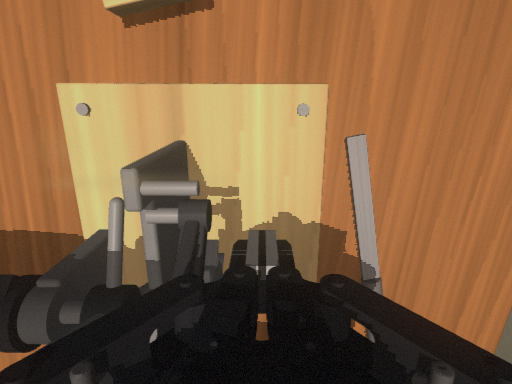

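The bar has gone forward out of view, so it has presumably fallen. I back off and raise the arm to look.

Request:
jog_arm(targets=[[0.01, 0, 0, 0, 0, 0, 1], [0.02, 0, -0.02, 0, 0, 0, 1], [0.03, 0, -0.05, 0, 0, 0, 1], [0.05, 0, -0.08, 0, 0, 0, 1], [0.08, 0, -0.1, 0, 0, 0, 1]])

```text
time: 13.35
tool_pos: [609.1, 90.3, 290.5]
tcp_rot: [179.8, 0.0, 94.8]
ft_force: [0.5, 0.6, -0.2]
finger_gap: -0.0
```

Request:
jog_arm(targets=[[0.035, 0, 0, 0, 0, 0, 1], [0.07, 0, 0, 0, 0, 0, 1], [0.105, 0, 0, 0, 0, 0, 1], [0.14, 0, 0, 0, 0, 0, 1], [0.14, 0, 0, 0, 0, 0, 1]])

```text
time: 13.77
tool_pos: [594.7, 237.0, 287.2]
tcp_rot: [-180.0, -0.2, 95.2]
ft_force: [0.9, 0.4, 0.1]
finger_gap: -0.3
```

```bash
python3 chk.py 13 .785 0
```

```text
t 13.77 tcp_jig [ 48.  275.3 287.2] F [0.9 0.4 0.1] gap -0.3
goal [497.7 -88.2 180. ] delta [-0.3154 -0.1261  0.1063] rv [-0.    -0.003  0.01 ]
```

View pics/ovside13.png

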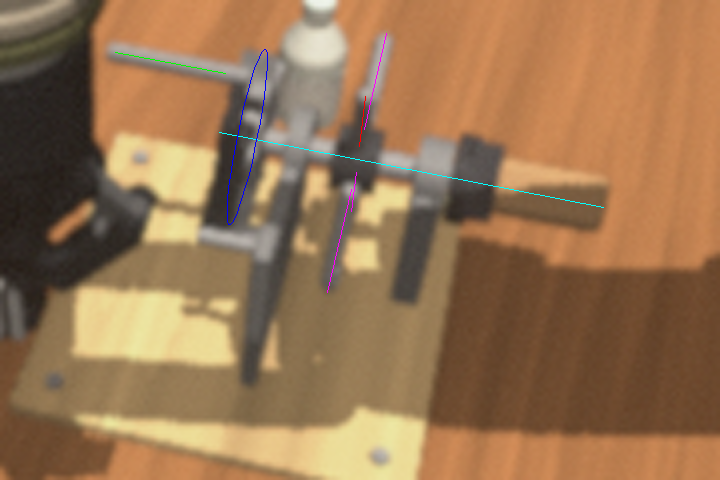

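View pics/ovtop13.png

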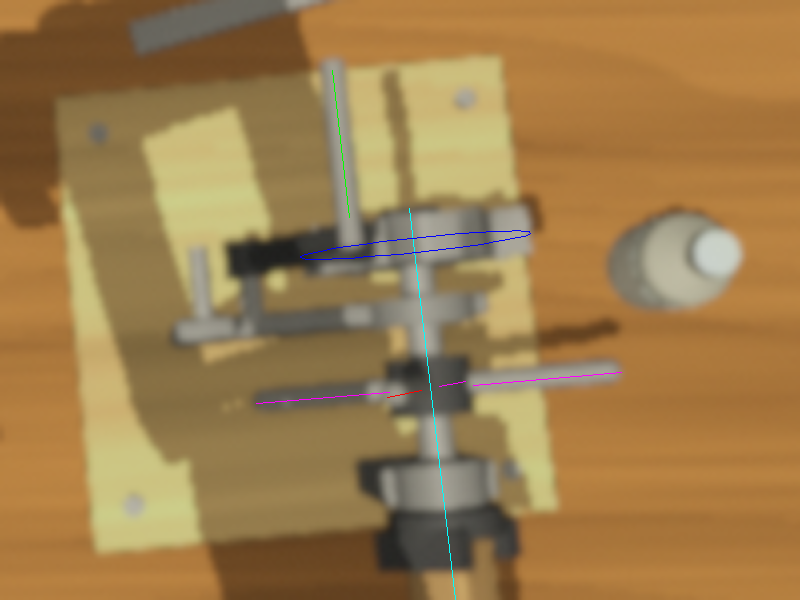

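Both views show the bar back at its engaged position, with its tip at (332,62) in the top crop as at the start. The spokes are one notch back. I check the bar's shift to sub-pixel precision, then hand in.

```bash
python3 - <<'E'
import cv2,numpy as np
for n,x,y,w,h in(('top',302,151,14,30),('side',250,132,30,14)):
    a=cv2.imread(f'pics/{n}0.png',0);b=cv2.imread(f'pics/{n}13.png',0)
    s=4;A=cv2.resize(a[y:y+h,x:x+w],None,fx=s,fy=s,interpolation=3);B=cv2.resize(b[y-8:y+h+8,x-8:x+w+8],None,fx=s,fy=s,interpolation=3)
    m=cv2.matchTemplate(B,A,cv2.TM_CCOEFF_NORMED);_,v,_,l=cv2.minMaxLoc(m);print(n,v,(np.array(l)-32)/s)
for k in('13',):
    p=cv2.imread('pics/top0.png',0);q=cv2.imread('pics/top13.png',0)
E
```

```text
top 0.40950533747673035 [-8.  0.]
side 0.9937013387680054 [0. 0.]
```

The side-view match (0.994) shows zero bar shift. The top-view match is unreliable because of the arm's changed shadow, but by eye the tip coincides there too. I hand in.

```bash
python3 -c "
from bench import r
print(r.sense()['ft_force'].round(1));print(r.hand_in())"
```

```text
[ 0.5 -1.  -1.2]
the job is handed in; nothing more can be done
None
```

The job is done and handed in at about 14 s of the 56 s allowed. With the shut fingertips I tipped the pawl over by its bar, pushed the top spoke back one notch, and tipped the pawl back so it dropped. Every wrist reading during the pushes was about 6 N or less.

**Last checks:**
- **Pawl:** the bar lies exactly where it was when engaged at the start. In the side view the shift was 0 px (match 0.994).
- **Wheel:** the spokes match the overlay for one notch back (0.785 rad) in both views.
- **Other objects:** the glue bottle shows at its starting place and I never touched it, the rasp or the offcut. I did not measure their positions at the end.
- **Robot:** clear of everything, with wrist force at noise level.

**What disagreed:**
- **Bar check in the top view:** the automatic match failed (0.41) because the arm's shadow had changed. By eye the bar tip is in its starting place.
- **Jig centre:** the mechanism sits about 21 mm further toward +x than the middle of the base plate. I used the measured position, and it matched both views.

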